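# Sort the ironworker's punch tooling into its trays

### The arm

A 6-joint arm with a two-finger parallel gripper is mounted at the origin on the work surface. World frame = base frame: x ahead of the robot, y to its left, z up, the work surface at z = 0. Lengths are in m, angles in degrees, forces in N, time in s.
With the tool pointing down it reaches from about 0.3 to 0.75 m from the base axis. Payload 8.5 kg.
Tool frame: the origin (TCP) lies at the very end of the fingers, on their centre line; the grasp point (between the pads) lies 19 mm behind it (env.hold_point_z is the distance from the TCP to the grasp point, in m); z points along the fingers, y is the line along which they close (so a half turn about z gives the same grasp; the last joint's range is limited). The gripper opens to 85 mm and grips with 20 to 120 N. Pads are 22 mm wide; open, the fingers measure 114 mm over their backs; the gripper's body (76 mm by 85 mm) begins 54 mm behind the grasp point. The pads swing forward as they close: fully open they stand 13 mm farther back than shut.
Start: joints at [-83.325, 21.807, 74.336, -0, 83.858, -12.336], TCP at [0.179, -0.52, 0.21] pointing down, gripper open.
Joint ranges: [-178.18, 178.18], [-50.72, 133.34], [12.68, 142.11], [-81.47, 261.47], [9.98, 163.14], [-165.26, 165.26]. Speed limits (degrees/s): [136.94, 136.94, 180, 180, 180, 180].

### API

Orientations are given as a 3x3 rotation matrix whose columns are the frame's x, y, z axes.
In Python, from rig import env, optics gives the robot as it stands.
- The arm moves only by the shell command python3 -m jog 'ROWS' [OPENING] [FORCE]. ROWS is JSON, a list of rows, each an object with "linear": the shift along the tool's x, y, z in units of 40 mm (1.0 is 40 mm), a list of three; "roll": the turn about the tool's z in units of 5 degrees (1.0 is 5 degrees). A call has 1 to 12 rows; each row shifts and turns the commanded pose from where the row before left it, along the tool's axes as they then stand; what a row does not reach is not made up. A row lasts 1/12 s, in which the tool goes at most 41.7 mm and 7.16 degrees, less where a joint would pass 70% of its speed; a pose out of reach is approached as far as the arm can. A call is refused whole if a number of a shift passes 1 or a number of a turn 1, either way. A call with a gripper value outside its range is refused whole. OPENING is the opening, from -1 (shut) to 1 (fully open), set as the call begins (- or left out, the last holds). The fingers move at their own pace and stop on an object; FORCE is the grip in N (left out, the last holds). Time passes only in rows, so rows that do not move let the fingers close. It gives the time, the measured TCP pose, the force, the opening and the grip force at its end, in the units of the state.
- env.observe(): the state, without advancing time (a new reading comes with each control period).
- optics.get_image(name): name is "scene" or "side" or "wrist"; returns the picture (384x512x3 uint8, red, green, blue); there is no depth.
- optics.calibration(name): a dict with "fov_y" (degrees; the focal length in pixels is half the picture's height over the tangent of half this angle, whatever the lens; pixels are square), "cx", "cy" (the principal point, pixels), "T" (4x4, takes a point from camera to world coordinates). Camera axes: x right, y down, z forward; pixel columns grow to the right and rows downward; lengths in m; the calibration is good to about 2 mm. A picture is of the moment at which its call begins: read the wrist's pose just before it. calibration takes no time and is no camera call; for the wrist camera it gives the pose at the moment of the call.
- env.close_job(): hands the job in; it is judged then, once.
The state is a dict: "time_s": time; "q": joint angles; "qvel": joint speeds; "joint_efforts": joint torques, N m; "position": TCP position; "tool_rot": TCP orientation; "ft_force": force on the tool from outside, world axes, zero at the start; "wrist_torque": the same for the moment, N m; "grip_width": finger opening in m; "gripper_force": force on a finger pad.
Only numpy, scipy, OpenCV 4.12 (cv2) and the standard library are available. Lean on these libraries where they do the work, as an engineer would, in place of code of your own. Each camera call takes 0.05 s, during which the arm holds its last target. There are 200 camera calls.

### The job

The punching tools are lying mixed up on the bench: put both punches into the shallow blue tray, both dies into the shallow yellow tray and the brass-coloured coupling nut into the shallow red tray. Set each piece down on the floor of its tray rather than dropping it, the punches standing on their heads with the tip up, the dies and the nut lying flat, none on top of another, and leave the red-brown piece of angle iron where it lies.

Things in the scene. Friction and masses are not known exactly. Their poses are not given: they have to be found in the camera images.
- punch_large: large ironworker punch of bright steel, 66 mm tall, standing on its head with the tip up: round head 40 mm across and 9 mm thick at the bottom, above it the round shank 29 mm across from 12 to 46 mm height (grip it here), then a round tip 21 mm across up to the top. 0.19 to 0.38 kg. Origin: centre of the underside of the head; z points up through the tip
- punch_small: small ironworker punch of blackened steel, 62 mm tall, standing on its head with the tip up: head 38 mm across and 9 mm thick at the bottom, round shank 26 mm across from 12 to 46 mm height (grip it here), then a round tip 13 mm across up to the top. 0.15 to 0.29 kg. Origin: centre of the underside of the head; z points up through the tip
- die_large: large die of bright steel lying flat: a plain thick ring 56 mm across and 28 mm high with a 23 mm hole through it; take it by its outside. 0.30 to 0.60 kg. Origin: centre of the underside; z up
- die_small: small die of blackened steel lying flat: a plain thick ring 46 mm across and 26 mm high with a 15 mm hole through it; take it by its outside. 0.21 to 0.42 kg. Origin: centre of the underside; z up
- coupling_nut: brass-coloured round coupling nut lying flat: a ring 58 mm across and 30 mm high with a 40 mm hole through it and four dark spanner slots in its upper edge. 0.18 to 0.35 kg. Origin: centre of the underside; z up
- tray_blue: blue shallow open sheet-steel tray for punches, empty, held to the bench, it does not slide: outside 138 mm along its x, 172 mm along its y, 35 mm high, walls and floor 4 mm thick (inside 130 by 164 mm, inner floor 4 mm above the bench). Origin: centre of the underside; z up
- tray_yellow: yellow shallow open tray for dies, empty, same size and make as the blue one (outside 138 mm along its x, 172 mm along its y, 35 mm high, walls and floor 4 mm). Origin: centre of the underside; z up
- tray_red: red shallow open tray for coupling nuts, empty, same size and make as the blue one (outside 138 mm along its x, 172 mm along its y, 35 mm high, walls and floor 4 mm). Origin: centre of the underside; z up
- angle_offcut: loose red-brown offcut of angle iron, 50 mm long along its x, 45 mm wide along its y, 45 mm high: one leg lies flat, the other stands up along its -y edge. To be left alone. Origin: centre of the underside; z up
Not all that is in view belongs to the job. Of the things that look like the tray_yellow, take the one that is farthest from the robot's base at the start.

How it is judged:
By the outcome, as a careful person would: the job done as asked, in the order asked, and still so for the second after the job is handed in, with the robot touching nothing.
It also fails if it takes over 120 s, if anything falls off the work surface, if the arm or the gripper's body presses on something with over 40 N, if the wrist force passes 120 N, or if a joint passes its speed limit or range.

## Working session

There is one attempt and no reset: what is moved stays moved. The work goes in short steps, Python scripts to look and compute and a shell command to move; the robot and the scene stay as the last step left them, time stands still between calls to the robot, and variables do not carry over. Pictures are saved under pics/ and viewed, at most 14 in all, crops included, and the job is handed in when it is done.

```bash
mkdir -p pics; ls
python3 - <<'E'
from rig import env, optics
import cv2, numpy as np
for n in ["scene","side"]:
    im=optics.get_image(n); cv2.imwrite(f"pics/{n}0.png",cv2.resize(im[:,:,::-1],(800,600),interpolation=cv2.INTER_CUBIC))
    cv2.imwrite(f"pics/raw_{n}0.png",im[:,:,::-1])
    c=optics.calibration(n); print(n,c['fov_y'],c['cx'],c['cy'],np.round(c['T'],3).tolist(), [k for k in c])
s=env.observe(); print(s['time_s'],s['position'],np.round(s['tool_rot'],3).tolist(),s['grip_width'],env.hold_point_z)
E
```

```text
pics
scene 46.41283910747151 252.4067796345207 198.0002713759218 [[-0.173, 0.841, -0.513, 0.949], [0.985, 0.143, -0.099, 0.095], [-0.01, -0.523, -0.852, 0.901], [0.0, 0.0, 0.0, 1.0]] ['fov_y', 'cx', 'cy', 'T']
side 43.58546677424792 256.6048309197344 192.0780681116167 [[-0.956, -0.161, 0.245, 0.116], [-0.293, 0.556, -0.778, 0.975], [-0.012, -0.815, -0.579, 0.789], [0.0, 0.0, 0.0, 1.0]] ['fov_y', 'cx', 'cy', 'T']
0.1 [ 0.17914691 -0.51969398  0.20948715] [[0.945, 0.326, -0.0], [0.326, -0.945, 0.001], [0.0, -0.001, -1.0]] 0.08554807255370854 0.0187
```

View pics/scene0.png

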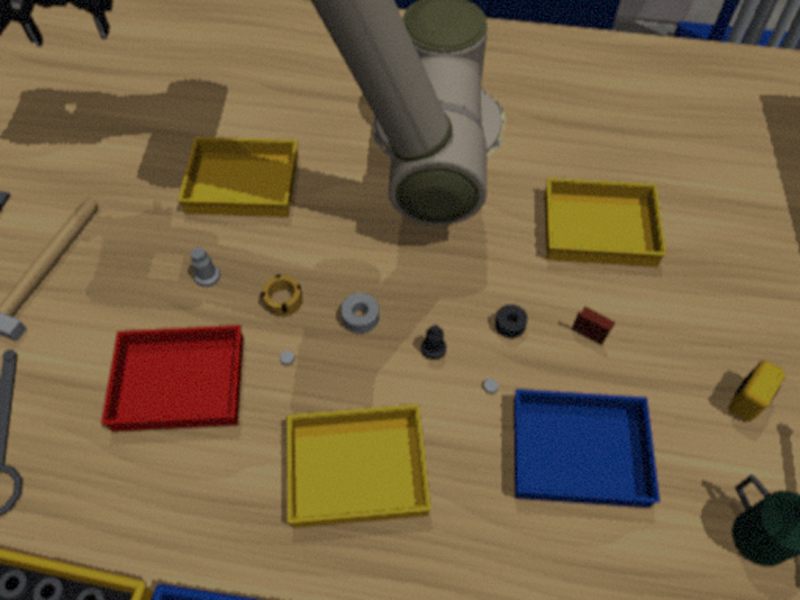

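View pics/side0.png

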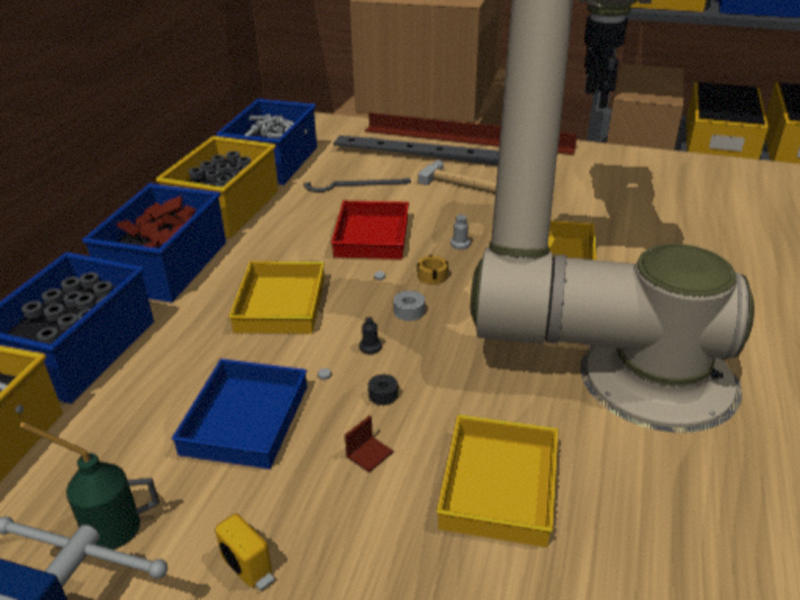

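The scene view shows the target trays: red at (175,377), far yellow at (357,465) and blue at (585,447). The pieces lie in a row, with the large punch at (205,265), nut (281,295), large die (360,312), small punch (433,343) and small die (511,320). The angle iron is at (594,325). I'll enlarge the row.

```bash
cat > h.py <<'E'
import numpy as np
from rig import env, optics
def ray(n,u,v,z,c=None,w=512,h=384):
    c=c or optics.calibration(n); f=h/2/np.tan(np.radians(c['fov_y']/2))
    T=np.array(c['T']); d=T[:3,:3]@np.array([(u-c['cx'])/f,(v-c['cy'])/f,1]); o=T[:3,3]
    return o+d*(z-o[2])/d[2]
def pix(n,p,c=None,h=384):
    c=c or optics.calibration(n); f=h/2/np.tan(np.radians(c['fov_y']/2)); T=np.array(c['T'])
    q=T[:3,:3].T@(np.array(p)-T[:3,3]); return c['cx']+f*q[0]/q[2],c['cy']+f*q[1]/q[2]
def go(x,y,z=None,yaw=None):
    "delta in tool axes, units of 40 mm; yaw = desired angle (deg) of tool y axis in world, mod 180"
    s=env.observe(); R=np.array(s['tool_rot']); p=np.array(s['position'])
    d=R.T@(np.array([x,y,p[2] if z is None else z])-p)/0.04
    a=np.degrees(np.arctan2(R[1,1],R[0,1]))
    print('d',np.round(d,2),'yaw',round(a,1),'pos',np.round(p,4),'q6',round(s['q'][5],1),'t',s['time_s'])
    if yaw is not None: print('roll units', np.round(-(((yaw-a+90)%180)-90)/5,2))
E
python3 - <<'E'
import cv2,numpy as np
a=cv2.imread('pics/raw_scene0.png'); b=cv2.imread('pics/raw_side0.png')
A=cv2.resize(a[150:240,115:355],(800,300),interpolation=cv2.INTER_CUBIC)
B=cv2.resize(b[130:265,210:310],(444,600),interpolation=cv2.INTER_CUBIC)
cv2.imwrite('pics/c1.png',A);cv2.imwrite('pics/c2.png',B)
from h import *
S=1.5625
for n,l in {'yel':[(289,417),(419,405),(429,514),(290,523)],'blue':[(516,391),(650,396),(656,502),(516,496)],'red':[(118,331),(242,326),(238,422),(106,427)],'nearyelR':[(547,182),(657,187),(662,262),(548,256)]}.items():
    P=[ray('scene',u/S,v/S,.035)[:2] for u,v in l]; P=np.array(P)
    print(n,P.mean(0).round(4),np.round(P,3).tolist(),[round(np.linalg.norm(P[i]-P[(i+1)%4]),3) for i in range(4)])
E
```

```text
yel [ 0.6625 -0.0128] [[0.617, -0.114], [0.57, 0.053], [0.712, 0.088], [0.752, -0.078]] [np.float64(0.174), np.float64(0.145), np.float64(0.171), np.float64(0.14)]
blue [0.5883 0.2724] [[0.528, 0.179], [0.505, 0.357], [0.649, 0.362], [0.671, 0.191]] [np.float64(0.179), np.float64(0.144), np.float64(0.172), np.float64(0.144)]
red [ 0.5821 -0.2832] [[0.53, -0.389], [0.492, -0.216], [0.635, -0.179], [0.671, -0.349]] [np.float64(0.177), np.float64(0.147), np.float64(0.174), np.float64(0.147)]
nearyelR [0.2122 0.2893] [[0.147, 0.198], [0.128, 0.373], [0.278, 0.378], [0.295, 0.208]] [np.float64(0.177), np.float64(0.15), np.float64(0.17), np.float64(0.149)]
```

View pics/c1.png

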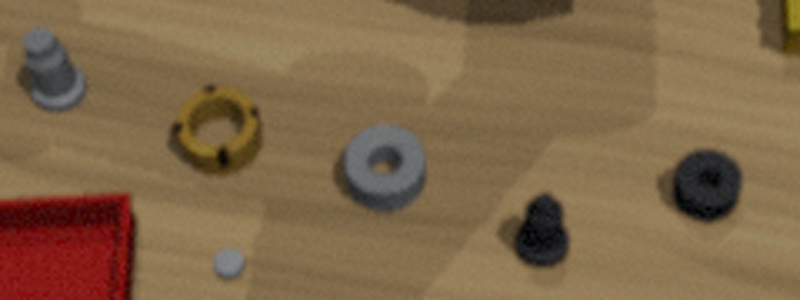

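View pics/c2.png

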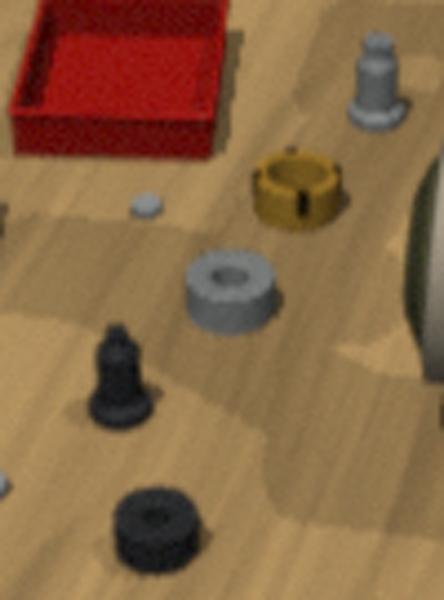

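The crops show, in crop pixels: large punch head (56,84)/(377,107), nut top (218,122)/(298,172), large die top (385,159)/(231,278), small punch head (542,243)/(120,403), small die top (708,179)/(157,516). I'll compare the two cameras.

Run:
```python
from h import *
D={'pl_head':(.009,56,84,377,107),'pl_tip':(.066,40,38,380,42),'nut':(.03,218,122,298,172),'dl':(.028,385,159,231,278),'ps_head':(.009,542,243,120,403),'ps_tip':(.062,545,200,117,331),'ds':(.026,708,179,157,516)}
for k,(z,a,b,c,d) in D.items():
    print(k,ray('scene',115+a/3.3333,150+b/3.3333,z)[:2].round(4),ray('side',210+c/4.444,130+d/4.444,z)[:2].round(4))
```

```text
pl_head [ 0.3975 -0.307 ] [ 0.3919 -0.3046]
pl_tip [ 0.3975 -0.3043] [ 0.3899 -0.2968]
nut [ 0.4224 -0.176 ] [ 0.4152 -0.1748]
dl [ 0.4314 -0.0556] [ 0.4242 -0.0498]
ps_head [0.4678 0.0592] [0.4583 0.0631]
ps_tip [0.4648 0.0587] [0.458  0.0638]
ds [0.4091 0.1641] [0.4007 0.1684]
```

```bash
R='{"linear":[0,0,0],"roll":-1}'; python3 -m jog '[{"linear":[0,0,0],"roll":-1},{"linear":[0,0,0],"roll":-1},{"linear":[0,0,0],"roll":-1},{"linear":[0,0,0],"roll":-1},{"linear":[0,0,0],"roll":-1},{"linear":[0,0,0],"roll":-1},{"linear":[0,0,0],"roll":-1},{"linear":[0,0,0],"roll":-1},{"linear":[0,0,0],"roll":-1},{"linear":[0,0,0],"roll":-1},{"linear":[0,0,0],"roll":-1},{"linear":[0,0,0],"roll":-1}]'; python3 -c "
from h import *
go(.394,-.305,.21,10)"
```

```text
time_s: 1.1
position: [0.1791, -0.5198, 0.2096]
tool_rot: [[0.186, 0.982, -0.0], [0.982, -0.186, 0.001], [0.001, -0.0, -1.0]]
ft_force: [-0.6, 0.3, -0.3]
grip_width: 0.0856
gripper_force: 0.0
d [ 6.28  4.28 -0.  ] yaw -10.7 pos [ 0.1791 -0.5198  0.2096] q6 -72.6 t 1.1
roll units -4.15
```

```bash
python3 -m jog '[{"linear":[0,0,0],"roll":-1},{"linear":[0,0,0],"roll":-1},{"linear":[0,0,0],"roll":-1},{"linear":[0,0,0],"roll":-1},{"linear":[0.554,0.771,0],"roll":0},{"linear":[0.554,0.771,0],"roll":0},{"linear":[0.554,0.771,0],"roll":0},{"linear":[0.554,0.771,0],"roll":0},{"linear":[0.554,0.771,0],"roll":0},{"linear":[0.554,0.771,0],"roll":0},{"linear":[0.554,0.771,0],"roll":0},{"linear":[0.554,0.771,0],"roll":0}]' | tail -3
python3 - <<'E'
from h import *
import cv2
go(.394,-.305,.21,10)
c=optics.calibration('wrist');im=optics.get_image('wrist')
cv2.imwrite('pics/w1.png',cv2.resize(im[:,:,::-1],(800,600),interpolation=cv2.INTER_CUBIC))
print(c); np.save('w1.npy',c,allow_pickle=True)
for p in [(.3975,-.307,.009),(.392,-.3046,.009)]: print(np.array(pix('wrist',p,c))*1.5625)
E
```

```text
ft_force: [-0.3, -0.6, 0.2]
grip_width: 0.0852
gripper_force: 0.0
d [-0.   -0.05 -0.  ] yaw 9.0 pos [ 0.396  -0.3046  0.2099] q6 -60.2 t 2.1
roll units -0.2
{'fov_y': 67.8017876028519, 'cx': 256.13189912130184, 'cy': 192.2569524434337, 'T': array([[ 0.98763456,  0.14962974,  0.04678591,  0.38272382],
       [ 0.15676627, -0.93968835, -0.30399036, -0.2279042 ],
       [-0.00152182,  0.30756584, -0.95152559,  0.37573155],
       [ 0.        ,  0.        ,  0.        ,  1.        ]])}
[403.49380362 257.08587242]
[397.44662053 253.28402108]
```

View pics/w1.png

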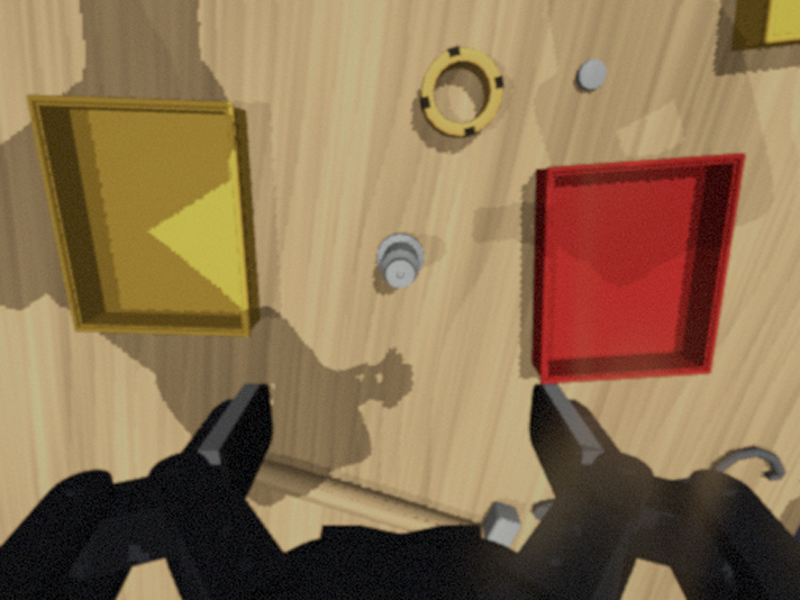

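Wrist view: punch head at (401,256) and its tip at (400,272), nut top at (461,91). Red tray rim corners are at (538,172), (744,155), (712,372) and (540,382).

Run:
```python
from h import *
c=np.load('w1.npy',allow_pickle=True).item()
f=lambda u,v,z: ray('wrist',u/1.5625,v/1.5625,z,c)[:2].round(4)
print(f(401,256,.009),f(400,272,.066),f(461,91,.03))
P=np.array([f(*p,.035) for p in [(538,172),(744,155),(712,372),(540,382)]]);print(P,P.mean(0))
go(*f(401,256,.009),.022)
```

```text
[ 0.3953 -0.3064] [ 0.3945 -0.3058] [ 0.4178 -0.178 ]
[[ 0.4838 -0.2231]
 [ 0.6282 -0.1882]
 [ 0.6696 -0.3581]
 [ 0.5286 -0.3902]] [ 0.57755 -0.2899 ]
d [-0.15 -0.14  4.7 ] yaw 9.3 pos [ 0.3995 -0.3001  0.2099] q6 -59.9 t 2.15
```

```bash
python3 -m jog '[{"linear":[-0.15,-0.14,0.0],"roll":0},{"linear":[0,0,0.9],"roll":0},{"linear":[0,0,0.9],"roll":0},{"linear":[0,0,0.9],"roll":0},{"linear":[0,0,0.9],"roll":0},{"linear":[0,0,0.7],"roll":0},{"linear":[0,0,0.4],"roll":0},{"linear":[0,0,0.2],"roll":0},{"linear":[0,0,0],"roll":0},{"linear":[0,0,0],"roll":0}]' ; python3 -c "
from h import *
go(.3953,-.306,.014)"
```

```text
time_s: 2.98
position: [0.3904, -0.3137, 0.0145]
tool_rot: [[-0.156, 0.988, 0.0], [0.988, 0.156, -0.0], [-0.0, 0.0, -1.0]]
ft_force: [0.2, 0.4, 0.0]
grip_width: 0.0852
gripper_force: 0.0
d [0.17 0.15 0.01] yaw 9.0 pos [ 0.3904 -0.3137  0.0145] q6 -61.3 t 2.9833
```

```bash
python3 -m jog '[{"linear":[0.17,0.15,0],"roll":0},{"linear":[0,0,0],"roll":0},{"linear":[0,0,0],"roll":0},{"linear":[0,0,0],"roll":0}]' >/dev/null; python3 -m jog '[{"linear":[0,0,0],"roll":0},{"linear":[0,0,0],"roll":0},{"linear":[0,0,0],"roll":0},{"linear":[0,0,0],"roll":0},{"linear":[0,0,0],"roll":0},{"linear":[0,0,0],"roll":0},{"linear":[0,0,0],"roll":0},{"linear":[0,0,0],"roll":0},{"linear":[0,0,0],"roll":0},{"linear":[0,0,0],"roll":0}]' -1 60; python3 -c "
from h import *
go(.42,.06,.21,7.4)"
```

```text
time_s: 4.15
position: [0.3955, -0.3055, 0.0144]
tool_rot: [[-0.157, 0.988, 0.0], [0.988, 0.157, -0.0], [-0.0, 0.0, -1.0]]
ft_force: [0.3, 1.2, 5.1]
grip_width: 0.0258
gripper_force: 58.8
d [ 8.93  2.04 -4.89] yaw 9.0 pos [ 0.3955 -0.3055  0.0144] q6 -60.3 t 4.15
roll units 0.32
```

```bash
python3 -m jog '[{"linear":[0,0,-0.3],"roll":0},{"linear":[0,0,-0.5],"roll":0},{"linear":[0,0,-0.9],"roll":0},{"linear":[0,0,-0.9],"roll":0},{"linear":[0,0,-0.6],"roll":0},{"linear":[0,0,-0.3],"roll":0},{"linear":[0,0,0],"roll":0},{"linear":[0,0,0],"roll":0}]'
python3 - <<'E'
from h import *
import cv2
go(.42,.06,.15,7.4)
im=optics.get_image('wrist')
cv2.imwrite('pics/w2.png',cv2.resize(im[:,:,::-1],(640,480),interpolation=cv2.INTER_CUBIC))
E
```

```text
time_s: 4.82
position: [0.3951, -0.3052, 0.1535]
tool_rot: [[-0.157, 0.988, -0.0], [0.988, 0.157, 0.0], [0.0, -0.0, -1.0]]
ft_force: [-0.3, 0.5, -3.3]
grip_width: 0.026
gripper_force: 59.7
d [8.92 2.04 0.09] yaw 9.0 pos [ 0.3951 -0.3052  0.1535] q6 -60.3 t 4.8167
roll units 0.32
```

View pics/w2.png

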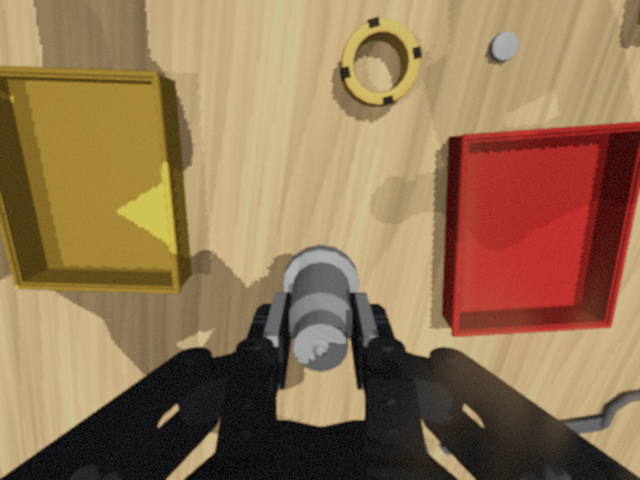

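The punch is held upright, gripped on the shank. Next I'll carry it towards the blue tray.

```bash
python3 -m jog '[{"linear":[0.5,0.2,0],"roll":0},{"linear":[0.8,0.4,0],"roll":0},{"linear":[0.84,0.43,0],"roll":0},{"linear":[0.84,0.43,0],"roll":0},{"linear":[0.84,0.43,0],"roll":0},{"linear":[0.84,0.43,0],"roll":0},{"linear":[0.84,0.43,0],"roll":0},{"linear":[0.84,0.43,0],"roll":0},{"linear":[0.84,0.43,0],"roll":0},{"linear":[0.84,0.43,0],"roll":0},{"linear":[0.84,0.43,0],"roll":0},{"linear":[0.84,0.43,0],"roll":0}]'|tail -3;  python3 -m jog '[{"linear":[0.6,0.3,0],"roll":0.3},{"linear":[0,0,0],"roll":0},{"linear":[0,0,0],"roll":0},{"linear":[0,0,0],"roll":0}]'|tail -3
python3 - <<'E'
from h import *
import cv2
go(.583,.275,.15,7.4)
c=optics.calibration('wrist');im=optics.get_image('wrist');np.save('w3.npy',c,allow_pickle=True)
cv2.imwrite('pics/w3.png',cv2.resize(im[:,:,::-1],(800,600),interpolation=cv2.INTER_CUBIC))
E
```

```text
ft_force: [1.3, -1.1, -2.0]
grip_width: 0.0261
gripper_force: 59.7
ft_force: [0.4, 0.1, -2.4]
grip_width: 0.0262
gripper_force: 59.8
d [3.35 1.64 0.06] yaw 7.5 pos [0.5355 0.1337 0.1526] q6 -5.8 t 6.2
roll units 0.03
```

View pics/w3.png

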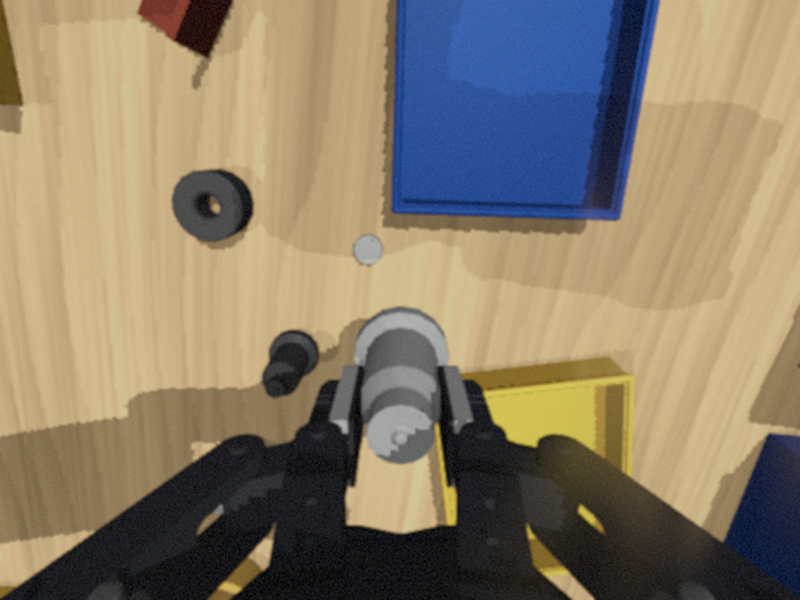

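Wrist view: blue tray near rim corners at (393,212) and (620,218), small punch head (295,352), small die top (207,205). The angle iron is at the top left.

Run:
```python
from h import *
c=np.load('w3.npy',allow_pickle=True).item()
f=lambda u,v,z: ray('wrist',u/1.5625,v/1.5625,z,c)[:2].round(4)
a,b,d,e=f(393,212,.035),f(620,218,.035),f(397,2,.035),f(657,2,.035)
print('blue',a,b,d,e,np.linalg.norm(a-b)); ang=lambda v:np.degrees(np.arctan2(v[1],v[0]))
print(ang(b-a),ang(d-a)-90,ang(e-b)-90)
print('ps',f(295,352,.009),f(279,381,.062),'ds',f(207,205,.026))
th=np.radians(7.5);y=np.array([-np.sin(th),np.cos(th)])
C=(a+b)/2+y*.086; print('C',C)
for s in (-.038,.038): p=C+y*s; print(p); go(*p,.15,7.4)
```

```text
blue [0.5235 0.1768] [0.6653 0.1919] [0.5113 0.29  ] [0.6524 0.3085] 0.1426017180822167
6.078406919145933 6.151244176404262 6.31322395183949
ps [0.463 0.06 ] [0.4646 0.0641] ds [0.4039 0.1643]
C [0.58317475 0.26961426]
[0.58813474 0.23193935]
d [2.28 1.62 0.07] yaw 7.5 pos [0.5357 0.1333 0.153 ] q6 -5.8 t 6.25
roll units 0.01
[0.57821475 0.30728916]
d [4.18 1.62 0.07] yaw 7.5 pos [0.5357 0.1333 0.153 ] q6 -5.8 t 6.25
roll units 0.01
```

```bash
python3 -m jog '[{"linear":[0.5,0.2,0],"roll":0.2},{"linear":[0.85,0.35,0],"roll":0},{"linear":[0.85,0.35,0],"roll":0},{"linear":[0.85,0.35,0],"roll":0},{"linear":[0.8,0.3,0],"roll":0},{"linear":[0.35,0.15,0],"roll":0},{"linear":[0,0,0.5],"roll":0},{"linear":[0,0,0.8],"roll":0},{"linear":[0,0,0.8],"roll":0},{"linear":[0,0,0.6],"roll":0},{"linear":[0,0,0.3],"roll":0},{"linear":[0,0,0.1],"roll":0}]';python3 -m jog '[{"linear":[0,0,0],"roll":0},{"linear":[0,0,0],"roll":0},{"linear":[0,0,0],"roll":0}]'; python3 -c "
from h import *
go(.581,.3075,.018,6.2)"
```

```text
time_s: 7.25
position: [0.5837, 0.3073, 0.0277]
tool_rot: [[-0.112, 0.994, -0.004], [0.994, 0.112, -0.001], [-0.001, -0.004, -1.0]]
ft_force: [-0.4, -0.1, -2.6]
grip_width: 0.0259
gripper_force: 59.8
time_s: 7.5
position: [0.5854, 0.3089, 0.0319]
tool_rot: [[-0.113, 0.994, 0.003], [0.994, 0.113, 0.001], [0.001, 0.003, -1.0]]
ft_force: [0.2, -0.7, -1.9]
grip_width: 0.0259
gripper_force: 59.8
d [-0.02 -0.11  0.35] yaw 6.5 pos [0.5854 0.3089 0.0319] q6 11.1 t 7.5
roll units 0.06
```

```bash
python3 -m jog '[{"linear":[0,-0.1,0.15],"roll":0},{"linear":[0,0,0.1],"roll":0},{"linear":[0,0,0.05],"roll":0},{"linear":[0,0,0.03],"roll":0},{"linear":[0,0,0],"roll":0},{"linear":[0,0,0],"roll":0}]'|grep -v tool;python3 -m jog '[{"linear":[0,0,0.03],"roll":0},{"linear":[0,0,0],"roll":0},{"linear":[0,0,0],"roll":0}]'|grep -v tool
```

```text
time_s: 8.0
position: [0.5801, 0.3084, 0.0184]
ft_force: [-5.3, -1.4, 10.0]
grip_width: 0.0258
gripper_force: 61.0
time_s: 8.25
position: [0.5802, 0.3084, 0.0183]
ft_force: [-7.1, -3.7, 17.3]
grip_width: 0.026
gripper_force: 61.9
```

```bash
python3 -m jog '[{"linear":[0,0,-0.03],"roll":0},{"linear":[0,0,0],"roll":0},{"linear":[0,0,0],"roll":0},{"linear":[0,0,0],"roll":0},{"linear":[0,0,0],"roll":0},{"linear":[0,0,0],"roll":0}]' 0.3 |grep -v tool;python3 -m jog '[{"linear":[0,0,-0.3],"roll":0},{"linear":[0,0,-0.8],"roll":0},{"linear":[0,0,-0.9],"roll":0},{"linear":[0,0,-0.9],"roll":0},{"linear":[0,0,-0.5],"roll":0},{"linear":[0,0,0],"roll":0}]'|grep -v tool;python3 -c "
from h import *
go(.463,.061,.15)"
```

```text
time_s: 8.75
position: [0.5804, 0.3084, 0.0166]
ft_force: [0.9, -0.2, -0.6]
grip_width: 0.0554
gripper_force: 0.0
time_s: 9.25
position: [0.5823, 0.309, 0.1595]
ft_force: [0.3, -0.1, 0.0]
grip_width: 0.0555
gripper_force: 0.0
d [-5.82 -3.67  0.19] yaw 6.5 pos [0.5823 0.309  0.1595] q6 11.2 t 9.25
```

```bash
python3 -m jog '[{"linear":[-0.5,-0.3,0],"roll":0},{"linear":[-0.8,-0.5,0],"roll":0},{"linear":[-0.8,-0.5,0],"roll":0},{"linear":[-0.8,-0.5,0],"roll":0},{"linear":[-0.8,-0.5,0],"roll":0},{"linear":[-0.8,-0.5,0],"roll":0},{"linear":[-0.8,-0.5,0],"roll":0},{"linear":[-0.5,-0.4,0],"roll":0},{"linear":[0,0,0],"roll":0},{"linear":[0,0,0],"roll":0},{"linear":[0,0,0],"roll":0}]' 1 |grep pos;python3 - <<'E'
from h import *
import cv2
go(.463,.0615,.014)
c=optics.calibration('wrist');im=optics.get_image('wrist');np.save('w4.npy',c,allow_pickle=True)
cv2.imwrite('pics/w4.png',cv2.resize(im[:,:,::-1],(800,600),interpolation=cv2.INTER_CUBIC))
E
```

```text
position: [0.46, 0.0614, 0.153]
d [-0.01  0.07  3.47] yaw 6.5 pos [0.46   0.0614 0.153 ] q6 -13.6 t 10.1667
```

View pics/w4.png

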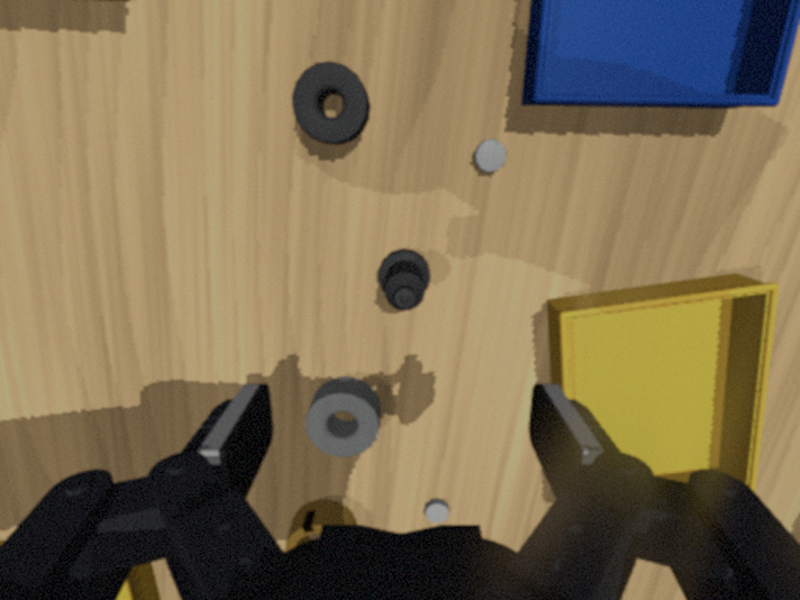

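Small punch head at (404,274), tip at (404,296). Large die top (343,420), small die top (331,104), yellow tray rim corners about (560,316) and (777,287).

Run:
```python
from h import *
c=np.load('w4.npy',allow_pickle=True).item()
f=lambda u,v,z: ray('wrist',u/1.5625,v/1.5625,z,c)[:2].round(4)
print('ps',f(404,274,.009),f(404,296,.062),'dl',f(343,420,.028),'ds',f(331,104,.026))
a,b=f(560,316,.035),f(777,287,.035);print('yel',a,b,np.linalg.norm(a-b),np.degrees(np.arctan2(*(b-a)[::-1])))
go(*f(404,274,.009),.014)
```

```text
ps [0.4616 0.0589] [0.4612 0.059 ] dl [ 0.4285 -0.0535] ds [0.4049 0.1634]
yel [0.5687 0.0485] [0.7067 0.0849] 0.14271986547078863 14.776256573015434
d [-0.07  0.03  3.47] yaw 6.5 pos [0.4601 0.0617 0.1529] q6 -13.6 t 10.2167
```

```bash
python3 -m jog '[{"linear":[-0.07,0.03,0.5],"roll":0},{"linear":[0,0,0.9],"roll":0},{"linear":[0,0,0.9],"roll":0},{"linear":[0,0,0.7],"roll":0},{"linear":[0,0,0.3],"roll":0},{"linear":[0,0,0.17],"roll":0},{"linear":[0,0,0],"roll":0},{"linear":[0,0,0],"roll":0},{"linear":[0,0,0],"roll":0},{"linear":[0,0,0],"roll":0}]'|grep -v tool; python3 -m jog '[{"linear":[0,0,0],"roll":0},{"linear":[0,0,0],"roll":0},{"linear":[0,0,0],"roll":0},{"linear":[0,0,0],"roll":0},{"linear":[0,0,0],"roll":0},{"linear":[0,0,0],"roll":0},{"linear":[0,0,0],"roll":0},{"linear":[0,0,0],"roll":0},{"linear":[0,0,0],"roll":0},{"linear":[0,0,0],"roll":0}]' -1 60|grep -v tool
```

```text
time_s: 11.05
position: [0.4619, 0.0585, 0.015]
ft_force: [-0.9, -0.5, -0.1]
grip_width: 0.0851
gripper_force: 0.0
time_s: 11.88
position: [0.4614, 0.0584, 0.0143]
ft_force: [-0.2, 0.1, 5.0]
grip_width: 0.0231
gripper_force: 58.5
```

```bash
python3 -m jog '[{"linear":[0,0,-0.3],"roll":0},{"linear":[0,0,-0.5],"roll":0},{"linear":[0,0,-0.9],"roll":0},{"linear":[0,0,-0.9],"roll":0},{"linear":[0,0,-0.6],"roll":0},{"linear":[0,0,-0.3],"roll":0},{"linear":[0,0,0],"roll":0},{"linear":[0,0,0],"roll":0},{"linear":[0,0,0],"roll":0}]'|grep -v tool; python3 -c "
from h import *
go(.589,.232,.15,6.2)"
```

```text
time_s: 12.63
position: [0.4604, 0.0585, 0.1526]
ft_force: [-1.1, 0.7, -2.4]
grip_width: 0.0228
gripper_force: 59.4
d [3.94 3.69 0.06] yaw 6.5 pos [0.4604 0.0585 0.1526] q6 -13.9 t 12.6333
roll units 0.06
```

```bash
python3 -m jog '[{"linear":[0.4,0.4,0],"roll":0},{"linear":[0.65,0.6,0],"roll":0},{"linear":[0.65,0.6,0],"roll":0},{"linear":[0.65,0.6,0],"roll":0},{"linear":[0.65,0.6,0],"roll":0},{"linear":[0.6,0.6,0],"roll":0},{"linear":[0.3,0.3,0],"roll":0},{"linear":[0,0,0],"roll":0},{"linear":[0,0,0],"roll":0},{"linear":[0,0,0],"roll":0}]'|grep pos
python3 - <<'E'
from h import *
import cv2
go(.589,.232,.018,6.2)
im=optics.get_image('wrist')
cv2.imwrite('pics/w5.png',cv2.resize(im[:,:,::-1],(640,480),interpolation=cv2.INTER_CUBIC))
E
```

```text
position: [0.5898, 0.2297, 0.1526]
d [ 0.06 -0.    3.36] yaw 6.5 pos [0.5898 0.2297 0.1526] q6 4.1 t 13.4667
roll units 0.06
```

View pics/w5.png

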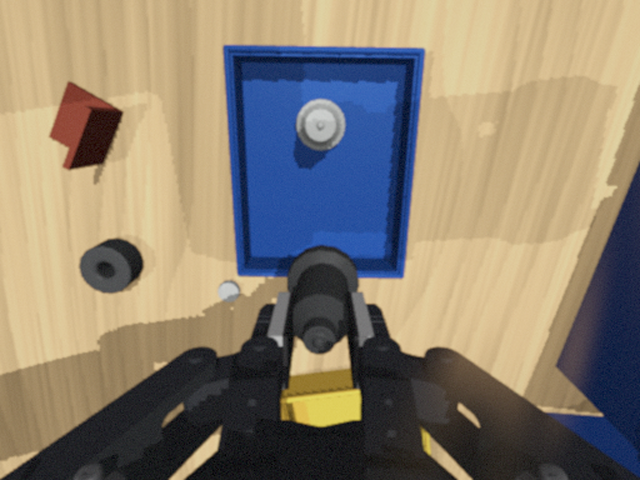

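The large punch stands upright in the blue tray at (320,125). The small one is held upright above the near half, so I'll lower it.

```bash
python3 -m jog '[{"linear":[0.06,0,0.4],"roll":0},{"linear":[0,0,0.8],"roll":0},{"linear":[0,0,0.8],"roll":0},{"linear":[0,0,0.6],"roll":0},{"linear":[0,0,0.4],"roll":0},{"linear":[0,0,0.2],"roll":0},{"linear":[0,0,0.1],"roll":0},{"linear":[0,0,0.03],"roll":0},{"linear":[0,0,0],"roll":0},{"linear":[0,0,0],"roll":0},{"linear":[0,0,0],"roll":0}]'|grep -v tool;python3 -m jog '[{"linear":[0,0,0.04],"roll":0},{"linear":[0,0,0],"roll":0},{"linear":[0,0,0],"roll":0}]'|grep -v tool
```

```text
time_s: 14.43
position: [0.5908, 0.2327, 0.0219]
ft_force: [-0.6, 0.1, -1.7]
grip_width: 0.0226
gripper_force: 59.5
time_s: 14.68
position: [0.5903, 0.2326, 0.0193]
ft_force: [0.2, 0.1, -0.8]
grip_width: 0.0235
gripper_force: 59.5
```

```bash
python3 -m jog '[{"linear":[0,0,0.03],"roll":0},{"linear":[0,0,0],"roll":0},{"linear":[0,0,0],"roll":0}]'|grep -v tool; python3 -m jog '[{"linear":[0,0,0.02],"roll":0},{"linear":[0,0,0],"roll":0},{"linear":[0,0,0],"roll":0}]'|grep -v tool
```

```text
time_s: 14.93
position: [0.5905, 0.2327, 0.0185]
ft_force: [0.5, -0.2, 3.2]
grip_width: 0.023
gripper_force: 59.9
time_s: 15.18
position: [0.5907, 0.2327, 0.0183]
ft_force: [-1.4, -0.5, 7.4]
grip_width: 0.023
gripper_force: 60.4
```

```bash
python3 -m jog '[{"linear":[0,0,-0.03],"roll":0},{"linear":[0,0,0],"roll":0},{"linear":[0,0,0],"roll":0},{"linear":[0,0,0],"roll":0},{"linear":[0,0,0],"roll":0},{"linear":[0,0,0],"roll":0}]' 0.3 |grep -v tool;python3 -m jog '[{"linear":[0,0,-0.3],"roll":0},{"linear":[0,0,-0.8],"roll":0},{"linear":[0,0,-0.9],"roll":0},{"linear":[0,0,-0.9],"roll":0},{"linear":[0,0,-0.5],"roll":0},{"linear":[0,0,0],"roll":0},{"linear":[0,0,0],"roll":0},{"linear":[0,0,0],"roll":0}]'|grep -v tool;python3 -c "
from h import *
go(.405,.164,.15,14.7)"
```

```text
time_s: 15.68
position: [0.5902, 0.2326, 0.0183]
ft_force: [0.2, 0.1, 0.5]
grip_width: 0.0559
gripper_force: 0.0
time_s: 16.35
position: [0.5897, 0.2325, 0.1531]
ft_force: [-0.8, 0.7, -1.0]
grip_width: 0.0556
gripper_force: 0.0
d [-1.18 -4.78  0.09] yaw 6.5 pos [0.5897 0.2325 0.1531] q6 4.3 t 16.35
roll units -1.64
```

```bash
python3 -m jog '[{"linear":[-0.1,-0.5,0],"roll":0},{"linear":[-0.2,-0.8,0],"roll":0},{"linear":[-0.2,-0.8,0],"roll":0},{"linear":[-0.2,-0.8,0],"roll":0},{"linear":[-0.2,-0.8,0],"roll":0},{"linear":[-0.2,-0.7,0],"roll":0},{"linear":[-0.08,-0.38,0],"roll":0},{"linear":[0,0,0],"roll":0},{"linear":[0,0,0],"roll":0},{"linear":[0,0,0],"roll":0},{"linear":[0,0,0],"roll":0}]' 1 |grep pos;python3 - <<'E'
from h import *
import cv2
go(.405,.164,.005)
c=optics.calibration('wrist');im=optics.get_image('wrist');np.save('w6.npy',c,allow_pickle=True)
cv2.imwrite('pics/w6.png',cv2.resize(im[:,:,::-1],(800,600),interpolation=cv2.INTER_CUBIC))
E
```

```text
position: [0.4065, 0.1642, 0.1539]
d [-0.   -0.04  3.72] yaw 6.5 pos [0.4065 0.1642 0.1539] q6 -0.1 t 17.2667
```

View pics/w6.png

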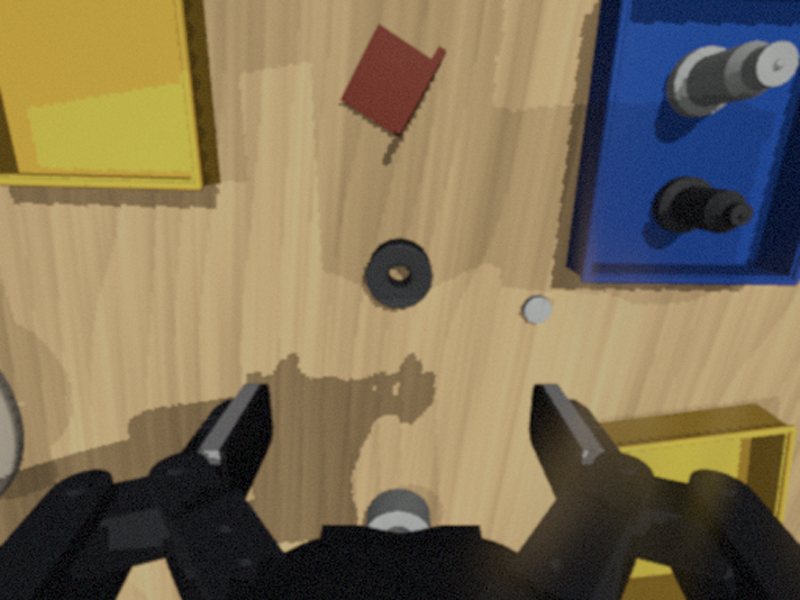

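Both punches stand in the blue tray. The small die's top is centred at (398,275), with plenty of clearance to the angle iron.

Run:
```python
from h import *
c=np.load('w6.npy',allow_pickle=True).item()
p=ray('wrist',398/1.5625,275/1.5625,.026,c); print(p); go(p[0],p[1],.005)
```

```text
[0.4034113  0.16471302 0.026     ]
d [ 0.02 -0.07  3.72] yaw 6.5 pos [0.4064 0.1642 0.154 ] q6 -0.1 t 17.3167
```

```bash
python3 -m jog '[{"linear":[0,-0.04,0.5],"roll":0},{"linear":[0,0,0.9],"roll":0},{"linear":[0,0,0.9],"roll":0},{"linear":[0,0,0.8],"roll":0},{"linear":[0,0,0.4],"roll":0},{"linear":[0,0,0.22],"roll":0},{"linear":[0,0,0],"roll":0},{"linear":[0,0,0],"roll":0},{"linear":[0,0,0],"roll":0},{"linear":[0,0,0],"roll":0}]'|grep -v tool; python3 -m jog '[{"linear":[0,0,0],"roll":0},{"linear":[0,0,0],"roll":0},{"linear":[0,0,0],"roll":0},{"linear":[0,0,0],"roll":0},{"linear":[0,0,0],"roll":0},{"linear":[0,0,0],"roll":0},{"linear":[0,0,0],"roll":0},{"linear":[0,0,0],"roll":0}]' -1 60|grep -v tool
```

```text
time_s: 18.15
position: [0.4047, 0.164, 0.0063]
ft_force: [-1.0, 0.3, 0.1]
grip_width: 0.0855
gripper_force: 0.0
time_s: 18.82
position: [0.4041, 0.1639, 0.0056]
ft_force: [-0.1, -0.1, -0.4]
grip_width: -0.0002
gripper_force: 0.0
```

```bash
python3 -m jog '[{"linear":[0,0,-0.3],"roll":0},{"linear":[0,0,-0.5],"roll":0},{"linear":[0,0,-0.9],"roll":0},{"linear":[0,0,-0.9],"roll":0},{"linear":[0,0,-0.6],"roll":-0.5},{"linear":[0,0,-0.3],"roll":-0.6},{"linear":[0,0,0],"roll":-0.5},{"linear":[0,0,0],"roll":0},{"linear":[0,0,0],"roll":0}]'|grep -v tool
python3 - <<'E'
from h import *
a=np.array([.5687,.0485]);b=np.array([.7067,.0849]);th=np.radians(14.7);y=np.array([-np.sin(th),np.cos(th)])
C=(a+b)/2-y*.086; print(C)
for s in (.04,-.04): p=C+y*s; print(p.round(4)); go(*p,.15,14.7)
E
```

```text
time_s: 19.57
position: [0.4038, 0.1638, 0.1454]
ft_force: [0.2, 0.1, 0.1]
grip_width: -0.0003
gripper_force: 0.0
[ 0.65952318 -0.01648503]
[0.6494 0.0222]
d [-4.96  5.06 -0.12] yaw 14.4 pos [0.4038 0.1638 0.1454] q6 -8.0 t 19.5667
roll units -0.05
[ 0.6697 -0.0552]
d [-6.96  5.07 -0.12] yaw 14.4 pos [0.4038 0.1638 0.1454] q6 -8.0 t 19.5667
roll units -0.05
```

The gripper closed on nothing. Looking again.

```bash
python3 -m jog '[{"linear":[0,0,0],"roll":0},{"linear":[0,0,0],"roll":0},{"linear":[0,0,0],"roll":0},{"linear":[0,0,0],"roll":0},{"linear":[0,0,0],"roll":0}]' 1 |grep grip_w;python3 - <<'E'
from h import *
import cv2
c=optics.calibration('wrist');im=optics.get_image('wrist');np.save('w7.npy',c,allow_pickle=True)
s=optics.get_image('scene')
cv2.imwrite('pics/w7.png',np.vstack([cv2.resize(im[:,:,::-1],(533,400),interpolation=cv2.INTER_CUBIC),cv2.resize(s[140:260,200:410][:,:,::-1],(533,200))]))
print(env.observe()['position'])
E
```

```text
grip_width: 0.0603
[0.40402297 0.16383147 0.14551659]
```

View pics/w7.png

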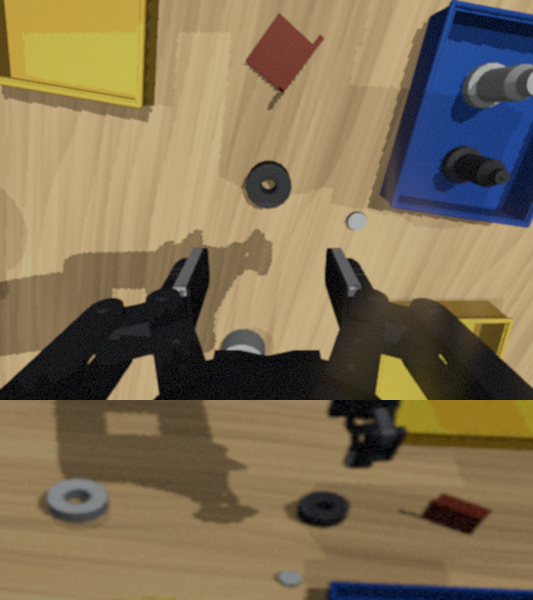

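Run:
```python
from h import *
c=np.load('w7.npy',allow_pickle=True).item(); k=512/533
for z in (.026,0): print(ray('wrist',268*k,183*k,z,c))
# scene: crop pixel (323,506-400)
for z in (.026,0): print(ray('scene',200+323*210/533,140+107*120/200,z))
print(np.array(pix('wrist',(.4040,.1638,0),c))/k, np.array(pix('wrist',(.4040,.1638,.026),c))/k)
```

```text
[0.40286112 0.16716805 0.026     ]
[0.40463689 0.16061838 0.        ]
[0.41048347 0.16390775 0.026     ]
[0.39446627 0.16595011 0.        ]
[268.17222497 180.08326673] [268.25511768 186.45999553]
```

The die hasn't moved, at about (.404,.164). I'll retry, closing in stages and reading the width and force at each one.

```bash
python3 -m jog '[{"linear":[0,0,0.5],"roll":0},{"linear":[0,0,0.9],"roll":0},{"linear":[0,0,0.9],"roll":0},{"linear":[0,0,0.7],"roll":0},{"linear":[0,0,0.3],"roll":0},{"linear":[0,0,0.1],"roll":0},{"linear":[0,0,0],"roll":0},{"linear":[0,0,0],"roll":0},{"linear":[0,0,0],"roll":0}]' 1|grep -v tool; for i in 1 2 3 4 5 6 7; do python3 -m jog '[{"linear":[0,0,0],"roll":0}]' -1 40|grep -v tool|tr '\n' ' ';echo; done
```

```text
time_s: 20.83
position: [0.4048, 0.164, 0.0106]
ft_force: [0.4, 0.7, -0.7]
grip_width: 0.0854
gripper_force: 0.0
time_s: 20.92 position: [0.4047, 0.1639, 0.0106] ft_force: [-1.2, 0.2, 0.6] grip_width: 0.0754 gripper_force: 0.0 
time_s: 21.0 position: [0.4045, 0.1639, 0.0104] ft_force: [-0.7, 1.2, -0.3] grip_width: 0.0638 gripper_force: 0.0 
time_s: 21.08 position: [0.4043, 0.1639, 0.0101] ft_force: [0.3, 0.5, 0.3] grip_width: 0.0516 gripper_force: 0.0 
time_s: 21.17 position: [0.4042, 0.1638, 0.0099] ft_force: [0.8, 0.8, -0.6] grip_width: 0.0383 gripper_force: 0.0 
time_s: 21.25 position: [0.4041, 0.1638, 0.0098] ft_force: [-0.7, 0.5, 0.7] grip_width: 0.0251 gripper_force: 0.0 
time_s: 21.33 position: [0.4041, 0.1638, 0.0097] ft_force: [-0.2, 0.1, 0.8] grip_width: 0.0126 gripper_force: 0.0 
time_s: 21.42 position: [0.4041, 0.1638, 0.0096] ft_force: [0.3, 0.5, -1.2] grip_width: 0.0008 gripper_force: 0.0
```

Run:
```python
from h import *
import cv2
im=optics.get_image('wrist');s=optics.get_image('side');c=optics.get_image('scene')
r=lambda a,w,h: cv2.resize(a[:,:,::-1],(w,h),interpolation=cv2.INTER_CUBIC)
cv2.imwrite('pics/m1.png',np.hstack([np.vstack([r(im,400,300),r(c[130:250,250:410],400,300)]),r(s[170:300,200:290],400,600)]))
for n in('scene','side'): print(n,np.round(pix(n,(.404,.1638,.01)),1))
```

```text
scene [326.5 205.4]
side [244.8 249.6]
```

View pics/m1.png

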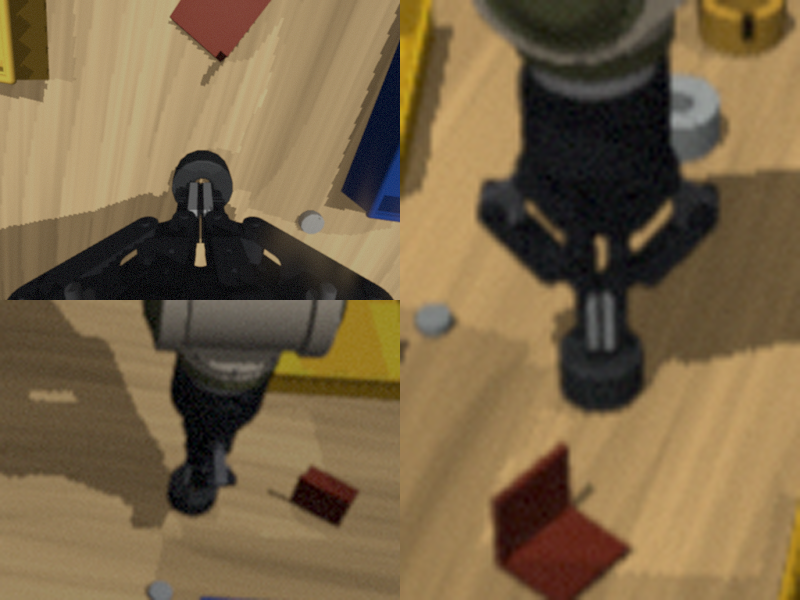

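The fingers shut right above the die with no contact, so they are higher than the reported TCP height. I'll probe down gently with the fingers shut to find the real offset to the die top (26 mm).

```bash
for i in 1 2 3 4 5 6; do python3 -m jog '[{"linear":[0,0,0.03],"roll":0},{"linear":[0,0,0],"roll":0}]' |egrep 'pos|force'|tr '\n' ' ';echo; done; python3 -c "
from h import *
s=env.observe();print(s['q'],s['position'])"
```

```text
position: [0.404, 0.1638, 0.0082] ft_force: [-0.4, -0.1, 0.2] gripper_force: 0.0 
position: [0.404, 0.1638, 0.007] ft_force: [0.2, -0.4, 0.2] gripper_force: 0.0 
position: [0.404, 0.1638, 0.0058] ft_force: [0.5, 0.2, 0.8] gripper_force: 0.0 
position: [0.4041, 0.1638, 0.0048] ft_force: [-0.9, 0.7, -0.4] gripper_force: 0.0 
position: [0.4042, 0.1639, 0.0047] ft_force: [-4.1, 0.1, 19.0] gripper_force: 9.3 
position: [0.4043, 0.1639, 0.0046] ft_force: [-8.4, -2.5, 36.6] gripper_force: 18.6 
[ 6.44805919e+00  2.75343513e+01  1.08168462e+02 -1.75871867e-02
  4.41804328e+01 -8.07175178e+00] [0.40428421 0.16387916 0.00455513]
```

Contact with the die top at a reading of 4.7 mm means the tips are really about 21 mm above the reported TCP. So I need readings of about −18 mm for the dies. The punch placings were relative, so they hold.

```bash
python3 -m jog '[{"linear":[0,0,-0.4],"roll":0},{"linear":[0,0,-0.6],"roll":0},{"linear":[0,0,0],"roll":0},{"linear":[0,0,0],"roll":0},{"linear":[0,0,0],"roll":0},{"linear":[0,0,0],"roll":0},{"linear":[0,0,0],"roll":0},{"linear":[0,0,0],"roll":0},{"linear":[0,0,0],"roll":0}]' 1|grep -v tool; python3 -m jog '[{"linear":[0,0,0.4],"roll":0},{"linear":[0,0,0.5],"roll":0},{"linear":[0,0,0.3],"roll":0},{"linear":[0,0,0.2],"roll":0},{"linear":[0,0,0.1],"roll":0},{"linear":[0,0,0],"roll":0},{"linear":[0,0,0],"roll":0},{"linear":[0,0,0],"roll":0}]' |grep -v tool; python3 -m jog '[{"linear":[0,0,0],"roll":0},{"linear":[0,0,0],"roll":0},{"linear":[0,0,0],"roll":0},{"linear":[0,0,0],"roll":0},{"linear":[0,0,0],"roll":0},{"linear":[0,0,0],"roll":0}]' -1 60|grep -v tool
```

```text
time_s: 23.32
position: [0.4039, 0.1638, 0.042]
ft_force: [0.4, -0.5, 0.1]
grip_width: 0.0855
gripper_force: 0.0
time_s: 23.98
position: [0.4045, 0.1639, -0.017]
ft_force: [0.4, -0.5, 0.7]
grip_width: 0.0854
gripper_force: 0.0
time_s: 24.48
position: [0.4045, 0.1639, -0.0169]
ft_force: [-1.1, 0.3, 8.6]
grip_width: 0.044
gripper_force: 59.9
```

```bash
python3 -m jog '[{"linear":[0,0,-0.3],"roll":0},{"linear":[0,0,-0.5],"roll":0},{"linear":[0,0,-0.9],"roll":0},{"linear":[0,0,-0.9],"roll":0},{"linear":[0,0,-0.8],"roll":0},{"linear":[0,0,-0.5],"roll":0},{"linear":[0,0,-0.2],"roll":0},{"linear":[0,0,0],"roll":0},{"linear":[0,0,0],"roll":0},{"linear":[0,0,0],"roll":0}]'|grep -v tool; python3 -c "
from h import *
go(.6697,-.0552,.14,14.7)"
```

```text
time_s: 25.32
position: [0.4031, 0.1637, 0.1447]
ft_force: [1.5, -0.4, -3.8]
grip_width: 0.0444
gripper_force: 62.6
d [-6.97  5.08  0.1 ] yaw 14.5 pos [0.4031 0.1637 0.1447] q6 -8.1 t 25.3167
roll units -0.04
```

```bash
python3 -m jog '[{"linear":[-0.4,0.3,0],"roll":0},{"linear":[-0.7,0.5,0],"roll":0},{"linear":[-0.75,0.55,0],"roll":0},{"linear":[-0.75,0.55,0],"roll":0},{"linear":[-0.75,0.55,0],"roll":0},{"linear":[-0.75,0.55,0],"roll":0},{"linear":[-0.75,0.55,0],"roll":0},{"linear":[-0.75,0.55,0],"roll":0},{"linear":[-0.7,0.5,0],"roll":0},{"linear":[-0.5,0.38,0],"roll":0},{"linear":[-0.17,0.1,0],"roll":0},{"linear":[0,0,0],"roll":0}]'|grep pos;python3 -m jog '[{"linear":[0,0,0],"roll":0},{"linear":[0,0,0],"roll":0},{"linear":[0,0,0],"roll":0}]'|grep -v tool; python3 -c "
from h import *
go(.6697,-.0552,-.012,14.7)"
```

```text
position: [0.6708, -0.0565, 0.1433]
time_s: 26.57
position: [0.6698, -0.054, 0.1464]
ft_force: [-1.2, -0.1, -3.4]
grip_width: 0.0443
gripper_force: 62.6
d [-0.03 -0.01  3.96] yaw 14.6 pos [ 0.6698 -0.054   0.1464] q6 -29.3 t 26.5667
roll units -0.03
```

```bash
python3 -m jog '[{"linear":[0,0,0.4],"roll":0},{"linear":[0,0,0.8],"roll":0},{"linear":[0,0,0.9],"roll":0},{"linear":[0,0,0.8],"roll":0},{"linear":[0,0,0.5],"roll":0},{"linear":[0,0,0.3],"roll":0},{"linear":[0,0,0.14],"roll":0},{"linear":[0,0,0],"roll":0},{"linear":[0,0,0],"roll":0},{"linear":[0,0,0],"roll":0}]'|grep -v tool;for i in 1 2 ; do python3 -m jog '[{"linear":[0,0,0.04],"roll":0},{"linear":[0,0,0],"roll":0},{"linear":[0,0,0],"roll":0}]' |egrep 'pos|force'|tr '\n' ' ';echo; done
```

```text
time_s: 27.4
position: [0.6716, -0.0553, -0.0053]
ft_force: [-0.0, 0.7, -4.2]
grip_width: 0.0435
gripper_force: 62.7
position: [0.6708, -0.0552, -0.0083] ft_force: [0.1, -0.5, -3.9] gripper_force: 62.7 
position: [0.6706, -0.0552, -0.0105] ft_force: [-0.9, -1.2, -3.9] gripper_force: 62.7
```

```bash
for i in 1 2 3; do python3 -m jog '[{"linear":[0,0,0.03],"roll":0},{"linear":[0,0,0],"roll":0},{"linear":[0,0,0],"roll":0}]' |egrep 'pos|force'|tr '\n' ' ';echo; done
```

```text
position: [0.6706, -0.0552, -0.0117] ft_force: [0.5, 0.9, -3.2] gripper_force: 62.7 
position: [0.6707, -0.0552, -0.0127] ft_force: [1.2, -0.5, -3.1] gripper_force: 62.8 
position: [0.6708, -0.0552, -0.0128] ft_force: [-2.7, 0.2, 5.6] gripper_force: 63.8
```

```bash
python3 -m jog '[{"linear":[0,0,-0.02],"roll":0},{"linear":[0,0,0],"roll":0},{"linear":[0,0,0],"roll":0},{"linear":[0,0,0],"roll":0},{"linear":[0,0,0],"roll":0}]' 0.4 |egrep 'grip|force';python3 -m jog '[{"linear":[0,0,-0.3],"roll":0},{"linear":[0,0,-0.8],"roll":0},{"linear":[0,0,-0.9],"roll":0},{"linear":[0,0,-0.9],"roll":0},{"linear":[0,0,-0.8],"roll":0},{"linear":[0,0,-0.3],"roll":0},{"linear":[0,0,0],"roll":0},{"linear":[0,0,0],"roll":0},{"linear":[0,0,0],"roll":0}]'|grep -v tool;python3 -c "
from h import *
go(.428,-.0535,.14)"
```

```text
ft_force: [0.5, 0.1, -0.5]
grip_width: 0.0594
gripper_force: 0.0
time_s: 29.82
position: [0.67, -0.055, 0.1456]
ft_force: [0.3, 0.4, -0.2]
grip_width: 0.0592
gripper_force: 0.0
d [ 1.55 -5.85  0.15] yaw 14.5 pos [ 0.67   -0.055   0.1456] q6 -29.3 t 29.8167
```

```bash
python3 -m jog '[{"linear":[0.1,-0.4,0],"roll":0},{"linear":[0.22,-0.8,0],"roll":0},{"linear":[0.22,-0.85,0],"roll":0},{"linear":[0.22,-0.85,0],"roll":0},{"linear":[0.22,-0.85,0],"roll":0},{"linear":[0.22,-0.8,0],"roll":0},{"linear":[0.2,-0.8,0],"roll":0},{"linear":[0.15,-0.5,0],"roll":0},{"linear":[0,0,0],"roll":0},{"linear":[0,0,0],"roll":0},{"linear":[0,0,0],"roll":0},{"linear":[0,0,0],"roll":0}]' 1|grep pos;python3 - <<'E'
from h import *
import cv2
go(.428,-.0535,-.017)
c=optics.calibration('wrist');im=optics.get_image('wrist');cv2.imwrite('pics/w8.png',cv2.resize(im[100:260,130:390,::-1],(780,480),interpolation=cv2.INTER_CUBIC))
np.save('w8.npy',c,allow_pickle=True)
g=cv2.medianBlur(cv2.cvtColor(im,cv2.COLOR_RGB2GRAY),3)
print(pix('wrist',(.428,-.0535,.028),c))
cc=cv2.HoughCircles(g,cv2.HOUGH_GRADIENT,1,10,param1=80,param2=14,minRadius=19,maxRadius=32)
for u,v,r in cc[0][:8]: print(u,v,r,ray('wrist',u,v,.028,c)[:2])
E
```

```text
position: [0.4292, -0.0539, 0.1463]
d [ 0.01 -0.03  4.08] yaw 14.5 pos [ 0.4292 -0.0539  0.1463] q6 -37.4 t 30.8167
(np.float64(256.6665710076792), np.float64(178.7896547640562))
255.5 181.5 25.7 [ 0.42756281 -0.05660763]
461.5 233.5 25.7 [ 0.66068967 -0.05711197]
222.5 268.5 23.5 [ 0.41689198 -0.16618263]
472.5 236.5 20.1 [ 0.67405895 -0.05738741]
463.5 223.5 30.2 [ 0.65723929 -0.04568344]
359.5 277.5 23.1 [ 0.57278148 -0.13793088]
219.5 281.5 23.5 [ 0.4172704  -0.18405375]
399.5 311.5 20.5 [ 0.63658266 -0.17062679]
```

The circle found at (255.5,181.5) confirms the large die to within 3 mm. Descending.

```bash
python3 -m jog '[{"linear":[-0.02,-0.02,0.5],"roll":0},{"linear":[0,0,0.9],"roll":0},{"linear":[0,0,0.9],"roll":0},{"linear":[0,0,0.8],"roll":0},{"linear":[0,0,0.5],"roll":0},{"linear":[0,0,0.3],"roll":0},{"linear":[0,0,0.16],"roll":0},{"linear":[0,0,0],"roll":0},{"linear":[0,0,0],"roll":0},{"linear":[0,0,0],"roll":0},{"linear":[0,0,0],"roll":0}]'|grep -v tool; python3 -m jog '[{"linear":[0,0,0],"roll":0},{"linear":[0,0,0],"roll":0},{"linear":[0,0,0],"roll":0},{"linear":[0,0,0],"roll":0},{"linear":[0,0,0],"roll":0},{"linear":[0,0,0],"roll":0}]' -1 70|grep -v tool
```

```text
time_s: 31.78
position: [0.4286, -0.0549, -0.0148]
ft_force: [0.4, -0.1, 1.2]
grip_width: 0.0856
gripper_force: 0.0
time_s: 32.28
position: [0.4285, -0.0549, -0.0147]
ft_force: [-0.4, 0.6, 11.2]
grip_width: 0.0539
gripper_force: 71.8
```

```bash
python3 -m jog '[{"linear":[0,0,-0.3],"roll":0},{"linear":[0,0,-0.5],"roll":0},{"linear":[0,0,-0.9],"roll":0},{"linear":[0,0,-0.9],"roll":0},{"linear":[0,0,-0.8],"roll":0},{"linear":[0,0,-0.5],"roll":0},{"linear":[0,0,-0.2],"roll":0},{"linear":[0,0,0],"roll":0},{"linear":[0,0,0],"roll":0},{"linear":[0,0,0],"roll":0}]'|grep -v tool; python3 -c "
from h import *
go(.6494,.0222,.14,14.7)"
```

```text
time_s: 33.12
position: [0.427, -0.0544, 0.1467]
ft_force: [0.2, -0.1, -5.8]
grip_width: 0.0536
gripper_force: 76.8
d [0.46 5.86 0.15] yaw 14.5 pos [ 0.427  -0.0544  0.1467] q6 -37.6 t 33.1167
roll units -0.04
```

```bash
python3 -m jog '[{"linear":[0.03,0.4,0],"roll":0},{"linear":[0.06,0.75,0],"roll":0},{"linear":[0.07,0.8,0],"roll":0},{"linear":[0.07,0.85,0],"roll":0},{"linear":[0.07,0.85,0],"roll":0},{"linear":[0.06,0.8,0],"roll":0},{"linear":[0.05,0.75,0],"roll":0},{"linear":[0.03,0.46,0],"roll":0},{"linear":[0.02,0.2,0],"roll":0},{"linear":[0,0,0],"roll":0},{"linear":[0,0,0],"roll":0},{"linear":[0,0,0],"roll":0}]'|grep pos; python3 -m jog '[{"linear":[0,0,0.4],"roll":0},{"linear":[0,0,0.8],"roll":0},{"linear":[0,0,0.9],"roll":0},{"linear":[0,0,0.7],"roll":0},{"linear":[0,0,0.4],"roll":0},{"linear":[0,0,0.2],"roll":0},{"linear":[0,0,0.1],"roll":0},{"linear":[0,0,0],"roll":0},{"linear":[0,0,0],"roll":0},{"linear":[0,0,0],"roll":0},{"linear":[0,0,0],"roll":0},{"linear":[0,0,0],"roll":0}]'|grep -v tool;python3 -c "
from h import *
go(.6494,.0222,-.0107,14.7)"
```

```text
position: [0.6494, 0.0216, 0.1471]
time_s: 35.12
position: [0.6506, 0.0218, 0.0093]
ft_force: [-0.2, -0.3, -6.1]
grip_width: 0.0536
gripper_force: 76.6
d [ 0.02 -0.03  0.5 ] yaw 14.5 pos [0.6506 0.0218 0.0093] q6 -23.0 t 35.1167
roll units -0.04
```

```bash
python3 -m jog '[{"linear":[0,0,0.2],"roll":0},{"linear":[0,0,0.15],"roll":0},{"linear":[0,0,0.07],"roll":0},{"linear":[0,0,0],"roll":0},{"linear":[0,0,0],"roll":0},{"linear":[0,0,0],"roll":0}]'|egrep 'pos|force'|tr '\n' ' ';for i in 1 2 3 4; do python3 -m jog '[{"linear":[0,0,0.03],"roll":0},{"linear":[0,0,0],"roll":0},{"linear":[0,0,0],"roll":0}]' |egrep 'pos|force'|tr '\n' ' ';echo; done
```

```text
position: [0.6504, 0.0218, -0.0083] ft_force: [-0.0, -0.8, -5.4] gripper_force: 76.6 position: [0.6503, 0.0218, -0.0095] ft_force: [-0.4, -1.2, -5.4] gripper_force: 76.6 
position: [0.6505, 0.0218, -0.0105] ft_force: [-0.4, -0.0, -2.2] gripper_force: 76.7 
position: [0.6505, 0.0218, -0.0106] ft_force: [-3.8, -0.4, 5.4] gripper_force: 77.9 
position: [0.6506, 0.0218, -0.0107] ft_force: [-7.5, 1.1, 14.3] gripper_force: 78.8
```

```bash
python3 -m jog '[{"linear":[0,0,-0.05],"roll":0},{"linear":[0,0,0],"roll":0},{"linear":[0,0,0],"roll":0},{"linear":[0,0,0],"roll":0},{"linear":[0,0,0],"roll":0}]' 0.6 |egrep 'grip|force';python3 -m jog '[{"linear":[0,0,-0.3],"roll":0},{"linear":[0,0,-0.8],"roll":0},{"linear":[0,0,-0.9],"roll":0},{"linear":[0,0,-0.9],"roll":0},{"linear":[0,0,-0.8],"roll":0},{"linear":[0,0,-0.3],"roll":0},{"linear":[0,0,0],"roll":0},{"linear":[0,0,0],"roll":0},{"linear":[0,0,0],"roll":0}]'|grep -v tool;python3 -c "
from h import *
go(.418,-.177,.14,14)"
```

```text
ft_force: [0.3, 0.2, -0.4]
grip_width: 0.0681
gripper_force: 0.0
time_s: 37.78
position: [0.6496, 0.0219, 0.1476]
ft_force: [0.2, 0.2, -0.1]
grip_width: 0.0685
gripper_force: 0.0
d [-3.36 -6.85  0.2 ] yaw 14.5 pos [0.6496 0.0219 0.1476] q6 -23.0 t 37.7833
roll units 0.1
```

```bash
python3 -m jog '[{"linear":[-0.2,-0.4,0],"roll":0},{"linear":[-0.35,-0.7,0],"roll":0},{"linear":[-0.4,-0.8,0],"roll":0},{"linear":[-0.4,-0.8,0],"roll":0},{"linear":[-0.4,-0.8,0],"roll":0},{"linear":[-0.4,-0.8,0],"roll":0},{"linear":[-0.4,-0.8,0],"roll":0},{"linear":[-0.4,-0.8,0],"roll":0},{"linear":[-0.3,-0.65,0],"roll":0},{"linear":[-0.11,-0.3,0],"roll":0},{"linear":[0,0,0],"roll":0},{"linear":[0,0,0],"roll":0}]' 1|grep pos;python3 -m jog '[{"linear":[0,0,0],"roll":0},{"linear":[0,0,0],"roll":0}]'|grep pos;python3 - <<'E'
from h import *
import cv2
go(.418,-.177,-.015)
c=optics.calibration('wrist');im=optics.get_image('wrist')
np.save('w9.npy',c,allow_pickle=True)
hsv=cv2.cvtColor(im,cv2.COLOR_RGB2HSV)
u0,v0=pix('wrist',(.418,-.177,.03),c);print(u0,v0)
print(hsv[int(v0)-24:int(v0)+25:4,int(u0)].tolist())
x,y=int(u0)-75,int(v0)-55
cv2.imwrite('pics/w9.png',np.hstack([cv2.resize(im[y:y+110,x:x+150,::-1],(400,293),interpolation=cv2.INTER_CUBIC),cv2.resize(im[:,:,::-1],(390,293))])); print(x,y,400/150)
E
```

```text
position: [0.4184, -0.1769, 0.1481]
position: [0.4193, -0.1763, 0.1484]
d [-0.01 -0.03  4.09] yaw 14.6 pos [ 0.4193 -0.1763  0.1484] q6 -52.4 t 38.95
256.3297625508132 179.76756608478001
[[22, 139, 149], [22, 150, 156], [19, 126, 132], [18, 104, 145], [19, 92, 185], [19, 91, 187], [19, 90, 189], [20, 90, 189], [19, 88, 179], [19, 97, 168], [20, 162, 104], [21, 170, 114], [22, 139, 181]]
181 124 2.6666666666666665
```

View pics/w9.png

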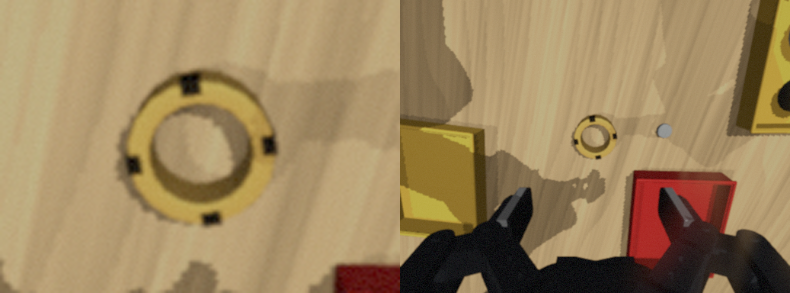

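The nut top is centred at raw (256.4,181), matching the prediction (256.3,179.8). Descending.

```bash
python3 -m jog '[{"linear":[-0.02,-0.02,0.5],"roll":0},{"linear":[0,0,0.9],"roll":0},{"linear":[0,0,0.9],"roll":0},{"linear":[0,0,0.8],"roll":0},{"linear":[0,0,0.5],"roll":0},{"linear":[0,0,0.3],"roll":0},{"linear":[0,0,0.16],"roll":0},{"linear":[0,0,0],"roll":0},{"linear":[0,0,0],"roll":0},{"linear":[0,0,0],"roll":0},{"linear":[0,0,0],"roll":0}]'|grep -v tool; python3 -m jog '[{"linear":[0,0,0],"roll":0},{"linear":[0,0,0],"roll":0},{"linear":[0,0,0],"roll":0},{"linear":[0,0,0],"roll":0},{"linear":[0,0,0],"roll":0},{"linear":[0,0,0],"roll":0}]' -1 50|grep -v tool
```

```text
time_s: 39.92
position: [0.4187, -0.1782, -0.0127]
ft_force: [0.2, -0.4, 0.3]
grip_width: 0.0853
gripper_force: 0.0
time_s: 40.42
position: [0.4184, -0.1782, -0.0126]
ft_force: [-2.1, 1.8, 11.5]
grip_width: 0.0565
gripper_force: 50.8
```

```bash
python3 -m jog '[{"linear":[0,0,-0.3],"roll":0},{"linear":[0,0,-0.5],"roll":0},{"linear":[0,0,-0.9],"roll":0},{"linear":[0,0,-0.9],"roll":0},{"linear":[0,0,-0.8],"roll":0},{"linear":[0,0,-0.5],"roll":0},{"linear":[0,0,-0.2],"roll":0},{"linear":[0,0,0],"roll":0},{"linear":[0,0,0],"roll":0},{"linear":[0,0,0],"roll":0}]'|grep -v tool; python3 -c "
from h import *
go(.578,-.288,.14,12.5)"
```

```text
time_s: 41.25
position: [0.4174, -0.1774, 0.1487]
ft_force: [-0.4, -0.5, -2.6]
grip_width: 0.0564
gripper_force: 55.0
d [-3.68  3.19  0.2 ] yaw 14.5 pos [ 0.4174 -0.1774  0.1487] q6 -52.5 t 41.25
roll units 0.4
```

```bash
python3 -m jog '[{"linear":[-0.3,0.25,0],"roll":0},{"linear":[-0.6,0.5,0],"roll":0},{"linear":[-0.7,0.6,0],"roll":0},{"linear":[-0.7,0.6,0],"roll":0},{"linear":[-0.6,0.5,0],"roll":0},{"linear":[-0.5,0.5,0],"roll":0},{"linear":[-0.28,0.24,0],"roll":0},{"linear":[0,0,0],"roll":0.4},{"linear":[0,0,0],"roll":0},{"linear":[0,0,0],"roll":0},{"linear":[0,0,0],"roll":0}]'|grep pos; python3 -m jog '[{"linear":[0,0,0.4],"roll":0},{"linear":[0,0,0.8],"roll":0},{"linear":[0,0,0.9],"roll":0},{"linear":[0,0,0.7],"roll":0},{"linear":[0,0,0.5],"roll":0},{"linear":[0,0,0.25],"roll":0},{"linear":[0,0,0.15],"roll":0},{"linear":[0,0,0],"roll":0},{"linear":[0,0,0],"roll":0},{"linear":[0,0,0],"roll":0},{"linear":[0,0,0],"roll":0},{"linear":[0,0,0],"roll":0}]'|grep -v tool;python3 -c "
from h import *
go(.578,-.288,-.0086,12.5)"
```

```text
position: [0.578, -0.2881, 0.1494]
time_s: 43.17
position: [0.5789, -0.2887, 0.0034]
ft_force: [-0.4, 0.3, -2.6]
grip_width: 0.056
gripper_force: 55.0
d [ 0.02 -0.02  0.3 ] yaw 12.5 pos [ 0.5789 -0.2887  0.0034] q6 -49.5 t 43.1667
roll units 0.0
```

```bash
python3 -m jog '[{"linear":[0,0,0.15],"roll":0},{"linear":[0,0,0.08],"roll":0},{"linear":[0,0,0],"roll":0},{"linear":[0,0,0],"roll":0},{"linear":[0,0,0],"roll":0}]'|egrep 'pos|force'|tr '\n' ' ';for i in 1 2 3; do python3 -m jog '[{"linear":[0,0,0.03],"roll":0},{"linear":[0,0,0],"roll":0},{"linear":[0,0,0],"roll":0}]' |egrep 'pos|force'|tr '\n' ' ';echo; done
```

```text
position: [0.5786, -0.2885, -0.0069] ft_force: [-0.1, -0.3, -3.8] gripper_force: 55.0 position: [0.5785, -0.2885, -0.008] ft_force: [0.8, 0.4, -2.3] gripper_force: 55.0 
position: [0.5787, -0.2886, -0.0084] ft_force: [-2.4, 1.1, 5.1] gripper_force: 55.6 
position: [0.5788, -0.2886, -0.0085] ft_force: [-5.8, 3.8, 13.9] gripper_force: 56.5
```

Contact. I'll release, lift clear and check with the last picture.

```bash
python3 -m jog '[{"linear":[0,0,-0.05],"roll":0},{"linear":[0,0,0],"roll":0},{"linear":[0,0,0],"roll":0},{"linear":[0,0,0],"roll":0},{"linear":[0,0,0],"roll":0}]' 0.6 |egrep 'grip|force';python3 -m jog '[{"linear":[0,0,-0.3],"roll":0},{"linear":[0,0,-0.8],"roll":0},{"linear":[0,0,-0.9],"roll":0},{"linear":[0,0,-0.9],"roll":0},{"linear":[0,0,-0.8],"roll":0},{"linear":[0,0,-0.8],"roll":0},{"linear":[-0.6,-0.6,0],"roll":0},{"linear":[-0.8,-0.6,0],"roll":0},{"linear":[-0.8,-0.6,0],"roll":0},{"linear":[-0.6,-0.6,0],"roll":0},{"linear":[0,0,0],"roll":0},{"linear":[0,0,0],"roll":0}]'|grep -v tool;python3 - <<'E'
from h import *
import cv2
cv2.imwrite('pics/end.png',np.vstack([cv2.resize(optics.get_image('scene')[:,:,::-1][130:345,50:450],(558,300),interpolation=cv2.INTER_CUBIC),cv2.resize(optics.get_image('side')[:,:,::-1][90:310,90:380],(558,300),interpolation=cv2.INTER_CUBIC)]))
E
```

```text
ft_force: [0.0, -1.4, -0.1]
grip_width: 0.0682
gripper_force: 0.0
time_s: 45.75
position: [0.5081, -0.4199, 0.1721]
ft_force: [0.7, 1.1, -1.3]
grip_width: 0.0682
gripper_force: 0.0
```

View pics/end.png

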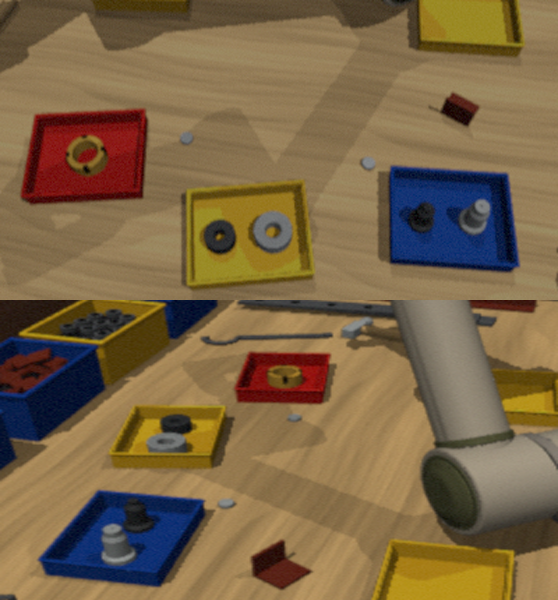

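The picture shows the nut in the red tray at (86,155), the dies flat side by side in the far yellow tray at (220,236) and (272,232), and both punches upright in the blue tray. The angle iron is still at (460,108).

```bash
python3 -c "
from rig import env
print(env.close_job())"
```

```text
the job is handed in; nothing more can be done
None
```

I handed the job in at about 46 s: both punches stand tip up in the blue tray, both dies lie flat in the far yellow tray, the nut lies flat in the red tray, and the angle iron was left where it lay; the first two tries at the small die closed above it without moving it, because the fingertips sit about 21 mm higher than the reported tool height.

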